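# Fetch a spice jar from the lower tier of the rack

### The arm

A 6-joint arm with a two-finger parallel gripper is mounted at the origin on a cart in front of the work surface, level with it; the furniture and walls round the work are solid. World frame = base frame: x ahead of the robot, y to its left, z up, the work surface at z = 0. Lengths are in m, angles in rad, forces in N, time in s.
With the tool pointing down it reaches from about 0.25 to 0.725 m from the base axis. Payload 4 kg.
Tool frame: the origin (TCP) lies midway between the tips of the shut fingers; the grasp point (between the pads) lies 19 mm behind it; z points along the fingers, y is the line along which they close (so a half turn about z gives the same grasp; the last joint's range is limited). The gripper opens to 85 mm and grips with 20 to 120 N. Pads are 22 mm wide; open, the fingers measure 114 mm over their backs; the gripper's body (76 mm by 85 mm) begins 54 mm behind the grasp point. The pads swing forward as they close: fully open they stand 13 mm farther back than shut.
Start: joints at [1.289, 0.241, 0.005, 1.335, 0, 1.571], TCP at [0.139, 0.48, 0.231] pointing down, gripper open.
Joint ranges: [-2.72, 2.72], [-1.05, 1.87], [-1.09, 1.28], [-1.99, 2.15], [-1.42, 1.44], [-3.14, 3.14]. Speed limits (rad/s): [2.79, 2.79, 3.14, 3.14, 3.14, 3.14].

### API

Orientations are given as a unit quaternion [x, y, z, w].
In Python, from station import * gives the robot as it stands. Calls block until the motion is done:
- move_pose(position, orientation): joint-space move of the TCP to a pose.
- line_to(position, ori=None, feed=0.15): straight line of the TCP; ori=None keeps the orientation; feed is the mean speed in m/s.
- move_joints(angles): joint-space move.
- open_gripper() and gripper_close(effort=None): open the fingers fully, or close them until they stop; effort is the grip in N (None keeps the last).
- sleep(seconds).
- inverse_kinematics(position, orientation): joint angles nearest the present ones, or None.
- state(): the state.
- grab_frame(name): name is "scene" or "top" or "wrist"; returns (picture, depth): 420x560x3 uint8, red, green, blue; 420x560 float32, m along the optical axis (not along the pixel's ray), 0 where there is no reading.
- camera_params(name): a dict with "fx", "fy", "cx", "cy" (pixels), "eye" and "orientation" of the camera in the world. Camera axes: x right, y up, looking along -z (the intrinsics and any distortion apply to the point x, -y, -z); pixel columns grow to the right and rows downward; lengths in m; the calibration is good to about 2 mm. A picture is of the moment at which its call begins: read the wrist's pose just before it. camera_params takes no time and is no camera call; for the wrist camera it gives the pose at the moment of the call.
A pose or a line that the arm cannot do raises Unreachable and nothing moves.
- finish_job(): hands the job in; it is judged then, once.
Trained networks look in the newest picture that a camera, given by its name, has taken for a name from the list of things; names that differ only in an ending like _2 or _b are one class to them, and where a whole thing is asked for, a point or a joint stands for the part that bears it (a point fixed in the world has none). Each returns a list of dicts, best first, with "score" (0 to 1); they miss things now and then, are a little off and sometimes report something else, mostly with a low value. They report only what shows in the picture. A call takes as long as a camera call.
- cut_out(camera, query): "mask" (420x560 bool, what is visible of it) and "rect" ([left, top, right, bottom] in pixels, round what is visible of it).
- landmark_of(camera, query): "xy" ([column, row] in pixels: a listed point, or the origin of a listed thing).
The state is a dict: "clock": time; "joints": joint angles; "qd": joint speeds; "joint_torque": joint torques, N m; "position": TCP position; "tool_rot": TCP orientation; "contact_force": force on the tool from outside, world axes, zero at the start; "ft_torque": the same for the moment, N m; "grip_width": finger opening in m; "gripper_force": force on a finger pad.
Only numpy, scipy, OpenCV 4.12 (cv2) and the standard library are available. Lean on these libraries where they do the work, as an engineer would, in place of code of your own. Each camera call takes 0.05 s, during which the arm holds its last target. There are 200 camera calls.

### The job

Get the spice jar with the mustard-yellow lid out of the lower tier of the rack and lay it in a groove of the wooden tray, ready to carry to the stove. First lay the two upper jars that overhang it aside in the tray's grooves so that they cannot roll away, and when the yellow-lidded jar is in the tray, put those two back in the very notches they came from, lids pointing the same way as before. Leave the other two jars in the rack alone.

Things in the scene. Friction and masses are not known exactly. Their poses are not given: they have to be found in the camera images.
- jar_yellow_lid: The jar to fetch: glass spice jar, mustard-yellow lid, chilli-red picture on its label, 41 mm diameter, 106 mm long, about 0.11 kg. Starts lying level along the rack's x, lid toward rack -x. Origin: centre of the base end, on the axis; z axis: base to lid. Balances, and is gripped, 48 mm from the base (midway between the rack's boards). In one of the two lower notches.
- jar_white_lid: Glass spice jar, white lid, green herbs, plain cream label, 42 mm diameter, 105 mm long. Starts lying level along the rack's x, lid toward rack -x. Origin: centre of the base end, on the axis; z axis: base to lid. Balances, and is gripped, 48 mm from the base (midway between the rack's boards). In the other lower notch; not to be moved.
- jar_black_lid: Glass spice jar, black lid, green label, 40 mm diameter, 105 mm long, about 0.11 kg. Starts lying level along the rack's x, lid toward rack -x. Origin: centre of the base end, on the axis; z axis: base to lid. Balances, and is gripped, 48 mm from the base (midway between the rack's boards). In one of the three upper notches.
- jar_blue_lid: Glass spice jar, blue lid, dark brown contents, plain cream label, 42 mm diameter, 105 mm long, about 0.11 kg. Starts lying level along the rack's x, lid toward rack -x. Origin: centre of the base end, on the axis; z axis: base to lid. Balances, and is gripped, 48 mm from the base (midway between the rack's boards). In one of the three upper notches.
- jar_cork: Glass spice jar, cork stopper, pale pink salt, plain cream label, 42 mm diameter, 105 mm long, about 0.11 kg. Starts lying level along the rack's x, lid toward rack -x. Origin: centre of the base end, on the axis; z axis: base to lid. Balances, and is gripped, 48 mm from the base (midway between the rack's boards). In one of the three upper notches.
- rack: Fixed two-tier rack of pale wood, 68 x 174 x 58 mm; origin at the centre of its underside, z up; jars lie along its x. Two notched boards 12 mm thick stand at x = -28 and +28 mm, 44 mm clear between them for fingers above 22 mm. Two 90-degree V notches at y = -37 and +37 mm carry the lower jars: axis 35 mm above the worktop, their tops at 57 mm.
- rack_top (a point): Middle upper notch of the rack: point at x = 0, y = 0, 51.5 mm above the worktop, axes as the rack's. Upper jars lie in shallow V notches on three 26 mm wide posts at rack y = -74, 0, +74 mm, axis 75 mm above the worktop. Each lower jar is overhung by the two upper ones 37 mm to its sides. 32 mm for a finger between jars of a tier: open to 52-58 mm to approach.
- tray: Fixed carrying tray of darker wood, 130 x 262 x 30 mm; origin at the centre of its underside, z up; empty at the start. Two pale notched boards at x = -28 and +28 mm, 12 mm thick, 30 mm high, hold three jars along the tray's x in 90-degree V notches at y = -74, 0, +74 mm (bottoms 12 mm above the worktop, axis of a jar in them 40-42 mm). Brass handles at y = -120, +120 mm, 29 mm high.

How it is judged:
By the outcome, as a careful person would: the job done as asked, in the order asked, and still so for the second after the job is handed in, with the robot touching nothing.
It also fails if it takes over 120 s, if anything falls off the work surface, if the arm or the gripper's body presses on something with over 40 N, if the wrist force passes 120 N, or if a joint passes its speed limit or range.

## Working session

There is one attempt and no reset: what is moved stays moved. The work goes in short steps, each a Python script; the robot and the scene stay as the last script left them, time stands still between calls to the robot, and variables do not carry over. Pictures are saved under pics/ and viewed, at most 14 in all, crops included, and the job is handed in when it is done.

```bash
mkdir -p pics; ls
cat > h.py <<'E'
from station import *
import numpy as np, cv2
from scipy.spatial.transform import Rotation as R
def save(n,f): cv2.imwrite('pics/'+f,cv2.cvtColor(n,cv2.COLOR_RGB2BGR))
def cloud(c,d):
    v,u=np.mgrid[0:d.shape[0],0:d.shape[1]]
    x=(u-c['cx'])/c['fx']*d; y=-(v-c['cy'])/c['fy']*d
    P=np.stack([x,y,-d],-1)
    return P@R.from_quat(c['orientation']).as_matrix().T+np.array(c['eye'])
E
python3 - <<'E'
from h import *
for n in ['scene','top']:
    im,d=grab_frame(n); save(im,n+'0.png'); np.savez(n+'0.npz',im=im,d=d)
    c=camera_params(n); print(n,c)
    P=cloud(c,d)
    for q in ['jar_yellow_lid','jar_white_lid','jar_black_lid','jar_blue_lid','jar_cork','rack','tray']:
        for r in cut_out(n,q)[:2]:
            m=r['mask']&(d>0); p=P[m]
            print(q,round(r['score'],2),np.round(r['rect']),np.round(np.median(p,0),3),np.round(np.percentile(p,2,axis=0),3),np.round(np.percentile(p,98,axis=0),3))
    for q in ['rack','rack_top','tray']:
        for r in landmark_of(n,q)[:2]:
            u,v=r['xy']; print('lm',q,round(r['score'],2),np.round(r['xy']),np.round(P[int(v),int(u)],3))
print(state())
E
```

```text
pics
scene {'fx': 491.47113500592536, 'fy': 491.47113500592536, 'cx': 271.8758966987722, 'cy': 212.1639349302629, 'eye': array([ 0.00916704, -0.53318417,  0.83310707]), 'orientation': array([ 0.36209951, -0.15121802, -0.35713455,  0.84762726])}
jar_yellow_lid 0.61 [195. 208. 204. 221.] [0.477 0.163 0.042] [0.472 0.148 0.024] [0.484 0.182 0.057]
jar_white_lid 0.47 [182. 187. 191. 203.] [0.496 0.234 0.041] [0.492 0.221 0.022] [0.502 0.256 0.058]
jar_black_lid 0.91 [187. 173. 233. 203.] [0.532 0.184 0.087] [0.485 0.164 0.01 ] [0.589 0.253 0.098]
jar_black_lid 0.36 [172. 153. 219. 182.] [0.555 0.253 0.088] [0.504 0.235 0.002] [0.604 0.304 0.099]
jar_blue_lid 0.76 [200. 187. 250. 220.] [0.513 0.112 0.09 ] [0.466 0.091 0.066] [0.564 0.139 0.099]
jar_cork 0.97 [173. 153. 221. 182.] [0.555 0.255 0.087] [ 0.504  0.235 -0.   ] [0.664 0.382 0.099]
rack 0.76 [186. 166. 240. 235.] [0.526 0.119 0.025] [0.488 0.099 0.002] [0.583 0.267 0.064]
tray 0.84 [279. 236. 401. 346.] [ 0.553 -0.202  0.01 ] [ 0.486 -0.312  0.006] [ 0.631 -0.064  0.032]
lm rack 0.58 [213. 205.] [0.486 0.121 0.093]
lm rack 0.46 
[... 1210 characters left out ...]
ck': 1.1, 'joints': array([ 1.28901092e+00,  2.40621966e-01,  5.00163682e-03,  1.33519828e+00,
       -3.44390068e-06,  1.57079821e+00]), 'qd': array([-0.00127287, -0.00038576, -0.00115808,  0.00116623,  0.00091678,
       -0.00088392]), 'joint_torque': array([-8.87974838e-04, -3.72222984e+01,  2.52694899e+01,  1.30862551e-03,
       -1.74345892e-04, -3.23798758e-06]), 'position': array([0.13903676, 0.48028068, 0.23129611]), 'tool_rot': array([ 1.40427960e-01,  9.90090899e-01, -1.12743899e-05,  1.40120192e-07]), 'contact_force': array([-0.02374627,  1.04723713, -0.092903  ]), 'ft_torque': array([ 0.00843003, -0.05462778, -0.04118672]), 'gripper_force': 0.0, 'grip_width': 0.08559070814422598}
```

Run:
```python
import numpy as np,cv2
for n,(r0,r1,c0,c1) in {'top':(140,280,130,440),'scene':(120,360,140,420)}.items():
    im=np.load(n+'0.npz')['im'][r0:r1,c0:c1]
    s=min(800/(c1-c0),600/(r1-r0)); cv2.imwrite(f'pics/{n}crop.png',cv2.resize(im[:,:,::-1],None,fx=s,fy=s,interpolation=cv2.INTER_CUBIC)[:600,:800])
```

```text
(no output)
```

View pics/topcrop.png

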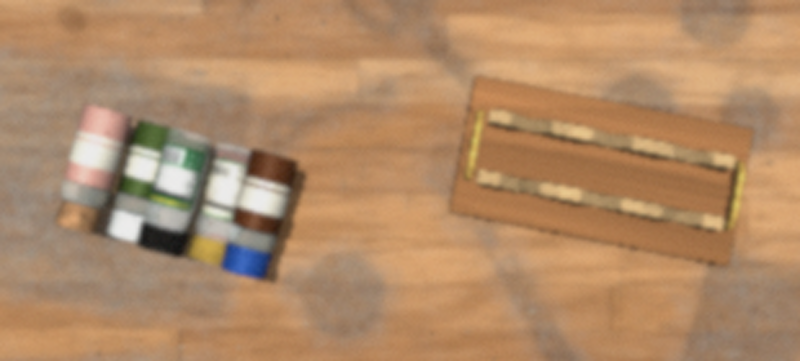

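View pics/scene0.png

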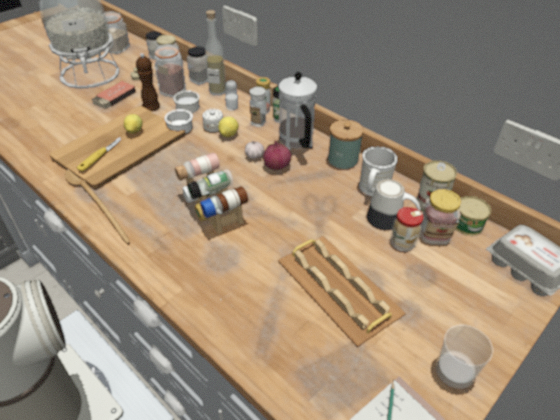

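The top view shows, from left to right, cork, white (low), black, yellow (low) and blue, with the lids towards the robot. So black and blue overhang yellow, and the tray is empty. Next is a close-up with the wrist camera over both.

```bash
cat >> h.py <<'E'
def ori(psi,flip=False):
    y=np.array([-np.sin(psi),np.cos(psi),0])*(-1 if flip else 1); z=np.array([0,0,-1.])
    return R.from_matrix(np.stack([np.cross(y,z),y,z],1)).as_quat()
E
python3 - <<'E'
from h import *
for f in (False,True):
    print(f,inverse_kinematics([.54,.18,.25],ori(-.277,f)),inverse_kinematics([.56,-.19,.25],ori(-.186,f)))
j=[inverse_kinematics([.54,.18,.25],ori(-.277,f)) for f in (False,True)]
f=abs(j[1][5])<abs(j[0][5]); print(f)
for n,p,psi in (('rack',[.50,.165,.30],-.277),('tray',[.50,-.19,.30],-.186)):
    move_pose(p,ori(psi,f)); sleep(.3)
    c=camera_params('wrist'); im,d=grab_frame('wrist'); print(c,state()['clock'])
    save(im,'w_'+n+'.png'); np.savez('w_'+n+'.npz',im=im,d=d,P=cloud(c,d))
    P=cloud(c,d)
    for q in ['jar_yellow_lid','jar_white_lid','jar_black_lid','jar_blue_lid','jar_cork'] if n=='rack' else ['tray']:
        for r in cut_out('wrist',q)[:2]:
            m=r['mask']&(d>0); p=P[m]; np.save(f'm_{q}.npy',r['mask']) if r is not None else 0
            print(q,round(r['score'],2),np.round(r['rect']),np.round(np.median(p,0),3),np.round(np.percentile(p,2,axis=0),3),np.round(np.percentile(p,98,axis=0),3))
    for q in ['rack_top','tray']:
        for r in landmark_of('wrist',q)[:1]:
            u,v=r['xy']; print('lm',q,round(r['score'],2),np.round(r['xy']),np.round(P[int(v),int(u)],3))
E
```

```text
False [0.32175055 0.37420835 0.23866614 1.43525412 0.         0.59875055] [-0.3270981   0.42086176  0.3082001   1.45813467  0.         -0.1410981 ]
True [ 0.32175055  0.37420835  0.23866614  1.43525412  0.         -2.5428421 ] [-0.3270981   0.42086176  0.3082001   1.45813467  0.          3.00049456]
False
{'fx': 359.3831205954503, 'fy': 359.3831205954503, 'cx': 274.7852497543374, 'cy': 214.9167663572939, 'eye': array([0.4285841 , 0.18505575, 0.44237539]), 'orientation': array([-0.11541929, -0.08740287,  0.59734375,  0.78880895])} 3.2167
jar_yellow_lid 0.67 [255. 154. 287. 248.] [0.521 0.156 0.054] [0.476 0.132 0.04 ] [0.575 0.181 0.057]
jar_white_lid 0.56 [320. 151. 357. 250.] [0.542 0.228 0.054] [0.494 0.205 0.037] [0.596 0.251 0.057]
jar_black_lid 0.72 [287. 158. 327. 261.] [0.531 0.19  0.092] [0.485 0.164 0.073] [0.585 0.216 0.096]
jar_blue_lid 0.69 [  0. 232. 137. 329.] [ 0.563 -0.145  0.008] [ 0.502 -0.238  0.005] [ 0.625 -0.056  0.03 ]
jar_blue_lid 0.57 [215. 159. 257. 266.] [0.514 0.122 0.093] [0.467 0.092 0.062] [0.568 0.146 0.097]
jar_cork 0.67 [354. 171. 365. 224.] [0.531 0.255 0.027] [0.524 0.243 0.009] [0.58  0.264 0.051]
jar_cork 0.65 [355. 159. 400. 260.] [0.553 0.259 0.092] [0.505 0.234 0.072] [0.605 0.284 0.097]
lm tray 0.78 [ 39. 285.] [ 0.562 -0.181  0.008]
{'fx': 359.3831205954503, 'fy': 359.3831205954503, 'cx': 274.7852497543374, 'cy': 214.9167663572939, 'eye': array([ 0.42760108, -0.17620823,  0.44244441]), 'orientation': array([-0.11134414, -0.09267376,  0.6327329 ,  0.76069911])} 5.25
tray 0.35 [539. 130. 558. 198.] [0.543 0.092 0.077] [0.506 0.086 0.064] [0.563 0.102 0.087]
lm tray 0.56 [285. 220.] [ 0.563 -0.189  0.008]
```

```bash
cat > fit.py <<'E'
from h import *
from scipy.optimize import least_squares
def src():
    t=np.load('top0.npz'); yield 'top',cloud(camera_params('top'),t['d']),t['d']
    for n in('w_rack','w_tray'):
        t=np.load(n+'.npz'); yield n,t['P'],t['d']
J=[(-74,75,21),(-37,35,21),(0,75,20.5),(37,35,21),(74,75,21)]
for n,P,d in src():
    if n!='w_tray':
        p=P[(d>0)&(P[...,2]>.045)&(P[...,2]<.1)&(abs(P[...,0]-.54)<.09)&(abs(P[...,1]-.186)<.12)]*1e3
        def res(v,q=p):
            c,s=np.cos(v[2]),np.sin(v[2]); dx,dy=q[:,0]-v[0],q[:,1]-v[1]
            Y=-s*dx+c*dy; D=[np.hypot(Y-y,q[:,2]-z-v[3])-r for y,z,r in J]
            D=np.array(D); return D[np.argmin(abs(D),0),np.arange(len(q))]
        # v0 x is degenerate: pin it
        f=least_squares(lambda w:res([540,w[0],w[1],w[2]]),[188,-.277,0],loss='soft_l1',f_scale=2)
        w=f.x; c,s=np.cos(w[1]),np.sin(w[1])
        X=c*(p[:,0]-540)+s*(p[:,1]-w[0]); Y=-s*(p[:,0]-540)+c*(p[:,1]-w[0])
        print(n,len(p),'y,psi,dz',w,'rms',np.sqrt(np.median(res([540,*w])**2)))
        for y,z,r in J:
            m=(abs(Y-y)<10)&(abs(p[:,2]-z-r)<8); x=X[m]
            if m.sum()>20: print(y,m.sum(),'x ext',np.percentile(x,[.5,2,98,99.5]).round(1),'ymid',np.mean(Y[m]).round(1),'top',np.percentile(p[m,2],90).round(1))
    if n!='w_rack':
        m=(d>0)&(P[...,2]>.0035)&(P[...,2]<.04)&(abs(P[...,0]-.56)<.12)&(abs(P[...,1]+.19)<.16)
        m=cv2.morphologyEx(m.astype(np.uint8),cv2.MORPH_OPEN,np.ones((5,5)))>0
        q=P[m]; print(n,'tray rect',cv2.minAreaRect((q[:,:2]*1e3).astype(np.float32)))
        b=P[(d>0)&(P[...,2]>.021)&(P[...,2]<.036)&(abs(P[...,0]-.56)<.1)&(abs(P[...,1]+.19)<.15)]*1e3
        def rt(v):
            c,s=np.cos(v[1]),np.sin(v[1]); X=c*(b[:,0]-v[0])+s*(b[:,1]+190)
            return np.minimum(abs(X-28),abs(X+28))
        f=least_squares(rt,[561,-.186],loss='soft_l1',f_scale=3); v=f.x
        c,s=np.cos(v[1]),np.sin(v[1]); X=c*(b[:,0]-v[0])+s*(b[:,1]+190);Y=-s*(b[:,0]-v[0])+c*(b[:,1]+190)
        k=(abs(abs(X)-28)<9)&(abs(Y)<115); print('boards',v,len(b)); h,e=np.histogram(Y[k],bins=np.arange(-116,120,4)); print(list(zip(e[:-1].astype(int),h)))
E
python3 fit.py
```

```text
top 3831 y,psi,dz [191.57406259  -0.26339336  -1.53489562] rms 0.9420326920907662
-74 451 x ext [-53.3 -51.5  49.   50.8] ymid -74.1 top 96.0
-37 407 x ext [-53.6 -52.1  48.7  50.2] ymid -37.3 top 56.1
0 438 x ext [-53.  -51.5  48.5  50. ] ymid -0.3 top 94.6
37 406 x ext [-53.7 -51.6  48.7  49.9] ymid 36.5 top 56.1
74 434 x ext [-53.8 -52.2  48.4  49.8] ymid 73.4 top 96.0
top tray rect ((561.7232055664062, -185.57749938964844), (261.0842590332031, 129.5042266845703), 78.92748260498047)
boards [ 5.60417008e+02 -1.88566771e-01] 854
[(np.int64(-116), np.int64(11)), (np.int64(-112), np.int64(0)), (np.int64(-108), np.int64(14)), (np.int64(-104), np.int64(17)), (np.int64(-100), np.int64(18)), (np.int64(-96), np.int64(18)), (np.int64(-92), np.int64(19)), (np.int64(-88), np.int64(23)), (np.int64(-84), np.int64(16)), (np.int64(-80), np.int64(1)), (np.int64(-76), np.int64(0)), (np.int64(-72), np.int64(0)), (np.int64(-68), np.int64(0)), (np.int64(-64), np.int64(1)), (np.int64(-60), np.int64(5)), (np.int64(-56), np.int64(14)), (np.int64(-52), np.int64(17)), (np.int64(-48), np.int64(21)), (np.int
[... 2797 characters left out ...]
nt64(70)), (np.int64(24), np.int64(74)), (np.int64(28), np.int64(75)), (np.int64(32), np.int64(75)), (np.int64(36), np.int64(71)), (np.int64(40), np.int64(70)), (np.int64(44), np.int64(78)), (np.int64(48), np.int64(72)), (np.int64(52), np.int64(70)), (np.int64(56), np.int64(71)), (np.int64(60), np.int64(59)), (np.int64(64), np.int64(40)), (np.int64(68), np.int64(0)), (np.int64(72), np.int64(0)), (np.int64(76), np.int64(0)), (np.int64(80), np.int64(0)), (np.int64(84), np.int64(28)), (np.int64(88), np.int64(82)), (np.int64(92), np.int64(82)), (np.int64(96), np.int64(75)), (np.int64(100), np.int64(69)), (np.int64(104), np.int64(78)), (np.int64(108), np.int64(70)), (np.int64(112), np.int64(26))]
```

View pics/w_rack.png

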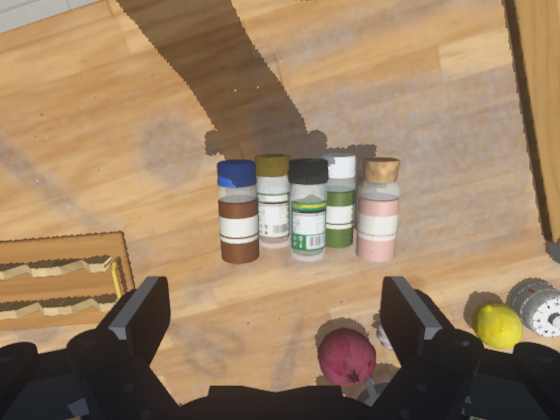

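The wrist view matches the fit: blue (238,210), yellow (273,200), black (308,210), white (340,200) and cork (378,210), lids up towards the robot. The jars are 74 mm apart in the fit, as specified. A fully open gripper won't fit between them, so I'm checking whether the gripper calls accept an opening width.

The only opening available is full (114 mm over the finger backs), which would hit the next jar on the same tier. A jar is round, so I can tilt the tool about its axis. That raises the finger on the neighbour's side. I'll take blue first, then black, so each pick from the rack has only one neighbour to clear. First I check reachability, then move blue.

```bash
cat >> h.py <<'E'
RACK=(.5416,.1899,-.262); TRAY=(.5605,-.1866,-.1885)
def pose(fr,Y,z,th,a,dY=0,up=0):
    """TCP pose: jar axis at frame (0,Y,z); tilt th raises the frame +y finger; a = TCP ahead of the axis."""
    x0,y0,p=fr; t=np.radians(th); ey=np.array([-np.sin(p),np.cos(p),0]); ez=np.array([0,0,1.])
    ty=np.cos(t)*ey+np.sin(t)*ez; tz=np.sin(t)*ey-np.cos(t)*ez
    q=R.from_matrix(np.stack([np.cross(ty,tz),ty,tz],1)).as_quat()
    return np.array([x0,y0,0])+(Y+dY)*ey+(z+up)*ez+a*tz, q
def st(tag=''):
    s=state(); print(tag,'t',round(s['clock'],2),'w',round(s['grip_width']*1e3,1),'F',np.round(s['contact_force'],1),'gf',round(s['gripper_force'],1),'p',np.round(s['position'],4))
def above(fr,Y,z,th,a,up):
    s=np.sign(th); move_pose(*pose(fr,Y,z,th,a,.25*s*up,up))
def pick(fr,Y,z,th,a=.011,dY=0,effort=40,lift=.09):
    s=np.sign(th); up=.06; open_gripper()
    move_pose(*pose(fr,Y,z,th,a,dY+.25*s*up,up))
    line_to(pose(fr,Y,z,th,a,dY)[0],feed=.06); st('down')
    gripper_close(effort); sleep(.2); st('grip')
    line_to(pose(fr,Y,z,th,a,dY,lift)[0],feed=.12); st('lift')
def place(fr,Y,z,th,a=.011,drop=.001,lift=.08):
    s=np.sign(th); move_pose(*pose(fr,Y,z,th,a,0,lift))
    line_to(pose(fr,Y,z,th,a,0,.02)[0],feed=.12)
    line_to(pose(fr,Y,z,th,a,0,drop)[0],feed=.03); st('set')
    open_gripper(); st('open')
    line_to(pose(fr,Y,z,th,a,.25*s*.06,.06)[0],feed=.12); st('clear')
E
python3 - <<'E'
from h import *
for k in [(RACK,-.074,.075,20,.011),(RACK,0,.074,20,.011),(RACK,-.037,.035,10,.01),(TRAY,-.074,.0417,-25,.011),(TRAY,0,.0403,-25,.011),(TRAY,.074,.041,25,.011)]:
    for up in (0,.09): print(k[1:],up,np.round(inverse_kinematics(*pose(*k,up=up)),2))
move_pose(*pose(RACK,-.074,.075,20,.011,0,.13)); 
pick(RACK,-.074,.0748,20)
c=camera_params('wrist'); im,d=grab_frame('wrist'); save(im,'w1.png'); np.savez('w1.npz',im=im,d=d,P=cloud(c,d))
im,d=grab_frame('top'); save(cv2.resize(im[140:280,130:440],None,fx=2.5,fy=2.5),'t1.png')
E
```

```text
(-0.074, 0.075, 20, 0.011) 0 [ 0.04  0.38 -0.33  0.75  0.33  0.32]
(-0.074, 0.075, 20, 0.011) 0.09 [ 0.04  0.28 -0.2   0.98  0.33  0.32]
(0, 0.074, 20, 0.011) 0 [ 0.18  0.42 -0.27  0.73  0.31  0.47]
(0, 0.074, 20, 0.011) 0.09 [ 0.18  0.32 -0.15  0.95  0.31  0.47]
(-0.037, 0.035, 10, 0.01) 0 [ 0.2   0.47 -0.26  0.76  0.16  0.47]
(-0.037, 0.035, 10, 0.01) 0.09 [ 0.2   0.37 -0.15  0.98  0.16  0.47]
(-0.074, 0.0417, -25, 0.011) 0 [-0.24  0.59 -0.09  0.86 -0.44 -0.05]
(-0.074, 0.0417, -25, 0.011) 0.09 [-0.24  0.5   0.01  1.06 -0.44 -0.05]
(0, 0.0403, -25, 0.011) 0 [-0.11  0.61 -0.07  0.93 -0.43  0.09]
(0, 0.0403, -25, 0.011) 0.09 [-0.11  0.51  0.03  1.12 -0.43  0.09]
(0.074, 0.041, 25, 0.011) 0 [-0.4   0.64 -0.01  1.02  0.43 -0.24]
(0.074, 0.041, 25, 0.011) 0.09 [-0.4   0.54  0.08  1.21  0.43 -0.24]
down t 8.43 w 85.4 F [-0.3 -0.6  0.2] gf 0.0 p [0.5239 0.1222 0.0649]
grip t 9.1 w 40.7 F [-0.5 -0.7  6.3] gf 40.4 p [0.5238 0.1223 0.065 ]
lift t 10.0 w 41.0 F [-0.1  0.3 -0.2] gf 40.5 p [0.5225 0.1219 0.1533]
```

View pics/w1.png

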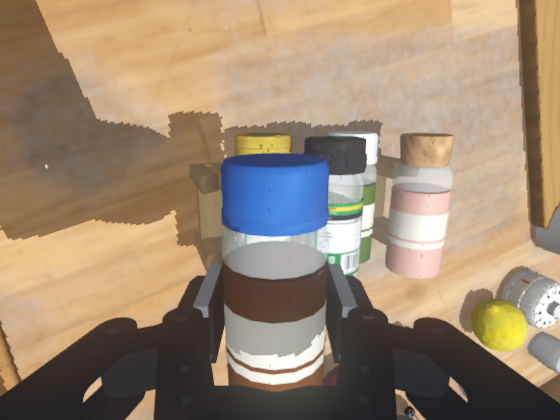

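Blue is held squarely (columns 222–328), and the other four jars are undisturbed. Next, blue goes into the tray's −y groove.

Run:
```python
from h import *
place(TRAY,-.074,.0417,-25)
im,d=grab_frame('top'); np.savez('top1.npz',im=im,d=d); P=cloud(camera_params('top'),d)
c=camera_params('wrist'); im,d=grab_frame('wrist'); save(im,'w2.png')
P=cloud(c,d)
for r in cut_out('wrist','jar_blue_lid')[:1]:
    p=P[r['mask']&(d>0)]; q=p-[TRAY[0],TRAY[1],0]; cs,sn=np.cos(TRAY[2]),np.sin(TRAY[2])
    q=np.c_[cs*q[:,0]+sn*q[:,1],-sn*q[:,0]+cs*q[:,1],q[:,2]]*1e3
    print(r['score'],np.percentile(q,[2,50,98],axis=0).round(1))
st()
```

```text
set t 12.93 w 40.5 F [-0.1 -0.7 -1.2] gf 40.5 p [ 0.5458 -0.2639  0.0327]
open t 13.44 w 85.3 F [0.4 0.8 0.4] gf 0.0 p [ 0.5458 -0.2639  0.0329]
clear t 14.1 w 85.5 F [ 0.1  0.1 -0.1] gf 0.0 p [ 0.5427 -0.2784  0.0914]
0.93 [[-56.1 -91.7  42.6]
 [-11.5 -69.9  58.9]
 [ 45.3 -54.7  62.5]]
 t 14.25 w 85.6 F [0.1 0.3 0.1] gf 0.0 p [ 0.5421 -0.2782  0.0905]
```

View pics/w2.png

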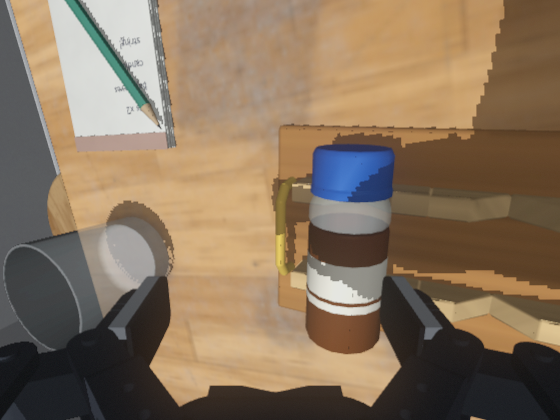

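Blue is seated in the −y groove (columns 305–393), clear of the brass handle. Next is black, into the middle groove.

Run:
```python
from h import *
move_pose(*pose(TRAY,-.074,.0417,-25,.011,-.02,.14))
move_pose(*pose(RACK,0,.0740,20,.011,.02,.12))
pick(RACK,0,.0740,20)
if state()['grip_width']>.03:
    place(TRAY,0,.0403,-25)
    im,d=grab_frame('wrist'); save(im,'w3.png')
```

```text
down t 18.18 w 85.3 F [0.2 0.4 0. ] gf 0.0 p [0.5431 0.1937 0.0642]
grip t 18.87 w 39.1 F [-1.3 -1.1  3.4] gf 40.3 p [0.5429 0.1937 0.0642]
lift t 19.77 w 38.8 F [-0.6  0.  -1.9] gf 40.3 p [0.5417 0.1933 0.1525]
set t 22.6 w 38.9 F [ 0.  -0.1 -0.2] gf 40.3 p [ 0.5597 -0.1912  0.0313]
open t 23.12 w 85.7 F [ 1.  -0.6  0.1] gf 0.0 p [ 0.5597 -0.1912  0.0315]
clear t 23.78 w 85.4 F [ 0.5  0.7 -0.5] gf 0.0 p [ 0.5565 -0.2058  0.0901]
```

View pics/w3.png

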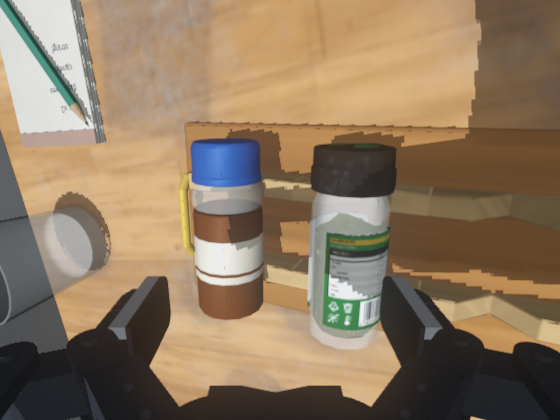

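Black lies in the middle groove (columns 310–395) and blue hasn't moved. Before picking yellow I look at the lower tier from close up.

Run:
```python
from h import *
move_pose(*pose(TRAY,0,.04,-25,.011,-.02,.14))
move_pose(*pose(RACK,-.037,.035,10,.010,.02,.14)); sleep(.2)
c=camera_params('wrist'); im,d=grab_frame('wrist'); save(im,'w4.png'); P=cloud(c,d)
cs,sn=np.cos(RACK[2]),np.sin(RACK[2])
q=P-[RACK[0],RACK[1],0]; q=np.stack([cs*q[...,0]+sn*q[...,1],-sn*q[...,0]+cs*q[...,1],q[...,2]],-1)*1e3
for n,r in (('jar_yellow_lid',20.5),('jar_white_lid',21),('jar_cork',21)):
    for m in cut_out('wrist',n)[:1]:
        k=cv2.erode(m['mask'].astype(np.uint8),np.ones((3,3)))>0; p=q[k&(d>0)]
        from scipy.optimize import least_squares
        f=least_squares(lambda v:np.hypot(p[:,1]-v[0]-v[2]*p[:,0],p[:,2]-v[1])-r,[np.median(p[:,1]),35,0],loss='soft_l1')
        print(n,round(m['score'],2),f.x.round(3),np.percentile(p[:,0],[1,99]).round(1))
g=q[(d>0)&(abs(q[...,0])<18)&(abs(q[...,1]+75)<12)]; print('floor between boards y-75: z pct',np.percentile(g[:,2],[5,50,95]) if len(g) else None)
```

```text
jar_yellow_lid 0.83 [-3.7656e+01  3.5503e+01  3.0000e-03] [-56.8  44.3]
jar_white_lid 0.8 [ 3.6491e+01  3.4708e+01 -8.0000e-03] [-56.5  45.1]
jar_cork 0.71 [ 7.3942e+01  7.4627e+01 -4.2000e-02] [-56.7  44.5]
floor between boards y-75: z pct [ 21.37149362 215.11241585 238.72973489]
```

View pics/w4.png

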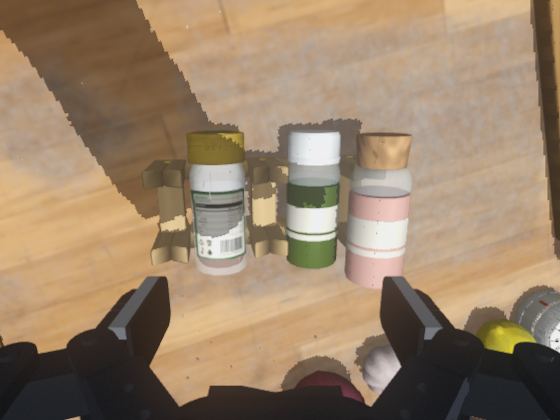

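The view shows yellow alone at (217,200), with free posts on both sides, and white (313,198) and cork (378,205) in place. The measured axis (−37.7, 35.5 mm) agrees with the given (−37, 35). I'm picking it up with a shallow tilt.

Run:
```python
from h import *
pick(RACK,-.0373,.035,10,a=.010,dY=-.001)
im,d=grab_frame('wrist'); save(im,'w5.png')
if state()['grip_width']>.03:
    place(TRAY,.074,.041,25,a=.010)
    im,d=grab_frame('wrist'); save(im,'w6.png')
```

```text
down t 27.87 w 85.2 F [-0.3 -0.2  1.5] gf 0.0 p [0.5326 0.1548 0.0256]
grip t 28.55 w 39.9 F [-0.9  5.7  4.5] gf 40.2 p [0.5328 0.1557 0.026 ]
lift t 29.45 w 39.8 F [-0.2 -0.9 -1.9] gf 40.3 p [0.5312 0.1541 0.114 ]
set t 31.99 w 39.4 F [0.1 4.2 5.6] gf 43.0 p [ 0.5756 -0.1088  0.0336]
open t 32.51 w 85.3 F [-9.1 18.6 48.5] gf 13.1 p [ 0.5788 -0.1043  0.0434]
clear t 33.17 w 85.7 F [-0.5 -0.  -0.6] gf 0.0 p [ 0.5775 -0.0953  0.091 ]
```

View pics/w6.png

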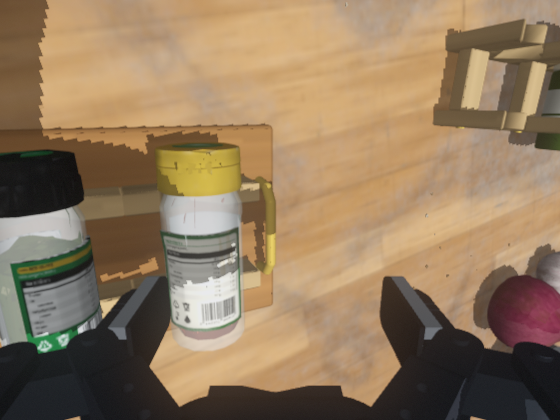

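Yellow is out and in the +y groove. On release, though, the leaning lower finger pushed on the black jar: 48 N, and the TCP was displaced by about 10 mm. I'm measuring all three jars in the tray before going on.

Run:
```python
from h import *
from scipy.optimize import least_squares
move_pose(*pose(TRAY,.03,.041,0,.011,0,.2)); sleep(.3)
x0,y0,p0=TRAY; cs,sn=np.cos(p0),np.sin(p0)
for cam in('wrist','top'):
    c=camera_params(cam); im,d=grab_frame(cam); P=cloud(c,d)
    if cam=='wrist': save(im,'w7.png')
    q=P-[x0,y0,0]; q=np.stack([cs*q[...,0]+sn*q[...,1],-sn*q[...,0]+cs*q[...,1],q[...,2]],-1)*1e3
    for n,r,Y in (('blue',21,-74),('black',20,0),('yellow',20.5,74)):
        p=q[(d>0)&(abs(q[...,1]-Y)<24)&(q[...,2]>46)&(q[...,2]<80)&(abs(q[...,0])<70)]
        f=least_squares(lambda v:np.hypot(p[:,1]-v[0]-v[2]*p[:,0],p[:,2]-v[1]-v[3]*p[:,0])-r,[Y,41,0,0],loss='soft_l1')
        print(cam,n,len(p),f.x.round(3),np.percentile(p[:,0],[.5,99.5]).round(1))
st()
```

```text
wrist blue 4994 [-7.4776e+01  4.0537e+01  2.0000e-03  1.7000e-02] [-56.2  47.5]
wrist black 4698 [-4.5300e-01  4.0028e+01  3.0000e-03  4.0000e-03] [-56.3  47. ]
wrist yellow 4982 [ 7.3103e+01  4.1133e+01 -2.0000e-03  1.1000e-02] [-56.7  46.7]
top blue 311 [-7.3477e+01  3.9463e+01 -8.0000e-03  2.9000e-02] [-56. -10.]
top black 436 [ 1.0280e+00  3.8821e+01 -4.0000e-03  1.2000e-02] [-55.5  16.1]
top yellow 642 [ 7.4571e+01  3.9968e+01 -1.0000e-02  1.9000e-02] [-56.2  47.4]
 t 34.27 w 85.5 F [ 0.5  0.6 -0.7] gf 0.0 p [ 0.5657 -0.1573  0.2289]
```

View pics/w7.png

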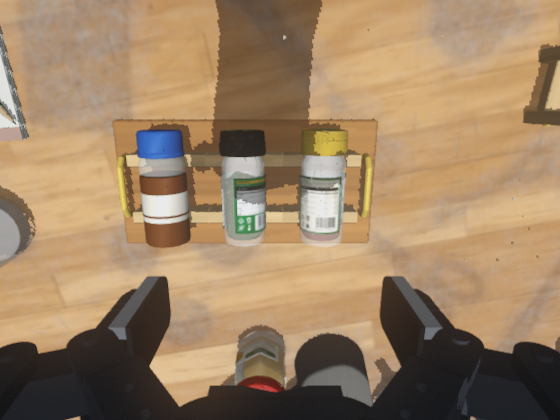

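All three jars are seated in the grooves at −74, 0 and +74 mm, and level. Black now has a neighbour on each side. I'll come in tilted 18° and offset 10 mm along the tool so both fingers clear, let the lower finger push black up its V until it's gripped, then lift and measure it in the hand.

```bash
cat >> h.py <<'E'
from scipy.optimize import least_squares
def inhand(r,name):
    """jar axis ahead/lateral in the tool frame, from wrist depth"""
    sleep(.2); s=state(); c=camera_params('wrist'); im,d=grab_frame('wrist'); P=cloud(c,d)
    m=cut_out('wrist',name)[0]; k=cv2.erode(m['mask'].astype(np.uint8),np.ones((5,5)))>0
    T=R.from_quat(s['tool_rot']).as_matrix(); p=(P[k&(d>0)]-s['position'])@T*1e3
    p=p[(abs(p[:,1])<25)&(abs(p[:,2])<50)]
    f=least_squares(lambda v:np.hypot(p[:,1]-v[0]-v[2]*p[:,0],p[:,2]-v[1]-v[3]*p[:,0])-r,[0,-11,0,0],loss='soft_l1')
    print(name,round(m['score'],2),len(p),'lateral,ahead,slopes',f.x.round(3),'x',np.percentile(p[:,0],[1,99]).round(1)); return f.x,im
E
python3 - <<'E'
from h import *
th,a,dd=18,.012,.010
p,q=pose(TRAY,.0005,.0400,th,a); T=R.from_quat(q).as_matrix(); p0=p+dd*T[:,1]
move_pose(p0-.07*T[:,2],q)
line_to(p0-.012*T[:,2],feed=.1); st('near')
line_to(p0,feed=.04); st('down')
if np.linalg.norm(state()['contact_force'])<5:
    gripper_close(35); sleep(.3); st('grip')
    line_to(p0+[0,0,.006],feed=.03); sleep(.2); st('up6')
    if .030<state()['grip_width']<.045:
        line_to(p0+[0,0,.10],feed=.1); st('lift'); v,im=inhand(20,'jar_black_lid'); save(im,'w8.png')
E
```

```text
near t 35.62 w 85.3 F [-1.5  0.5  0.1] gf 0.0 p [ 0.5633 -0.1766  0.0442]
down t 36.07 w 85.3 F [ 0.   0.2 -0.2] gf 0.0 p [ 0.5628 -0.173   0.0313]
grip t 36.85 w 39.2 F [ -8.1 -20.4   7. ] gf 33.7 p [ 0.5622 -0.1822  0.0326]
up6 t 37.4 w 38.9 F [-1.7 -5.2  6.7] gf 35.8 p [ 0.5637 -0.1744  0.0386]
lift t 38.49 w 38.9 F [ 0.3 -1.4 -1.6] gf 35.2 p [ 0.5625 -0.1728  0.1308]
jar_black_lid 0.73 21711 lateral,ahead,slopes [-0.237 -9.445 -0.017  0.01 ] x [-28.9  56.5]
```

Black is held level and centred, with its axis 9.4 mm behind the TCP. Returning it to the middle upper notch with a guarded descent.

```bash
cat >> h.py <<'E'
def guarded(fr,Y,z,th,a,lift=.08):
    s=np.sign(th); move_pose(*pose(fr,Y,z,th,a,0,lift))
    line_to(pose(fr,Y,z,th,a,0,.012)[0],feed=.12); sleep(.2); f0=state()['contact_force'][2]; st('hover')
    for u in np.arange(.004,-.0031,-.001):
        line_to(pose(fr,Y,z,th,a,0,u)[0],feed=.02); sleep(.1)
        df=state()['contact_force'][2]-f0
        if df>3.5: break
    print('u',round(u,4),'dF',round(df,1)); st('set')
    open_gripper(); st('open')
    line_to(pose(fr,Y,z,th,a,.25*s*.06,u+.06)[0],feed=.12); st('clear')
E
python3 - <<'E'
from h import *
guarded(RACK,0,.0740,20,.0095)
im,d=grab_frame('wrist'); save(im,'w9.png')
E
```

```text
hover t 41.08 w 39.1 F [ 0.1 -0.3 -1.3] gf 35.3 p [0.5433 0.1931 0.0782]
u 0.0 dF 7.7
set t 43.13 w 39.3 F [-2.4 -1.4  6.3] gf 35.8 p [0.5426 0.1932 0.0659]
open t 43.66 w 85.4 F [-0.5  0.1  0.5] gf 0.0 p [0.5424 0.1931 0.0649]
clear t 44.33 w 85.4 F [-0.2  0.1 -0.4] gf 0.0 p [0.5458 0.2073 0.1245]
```

View pics/w9.png

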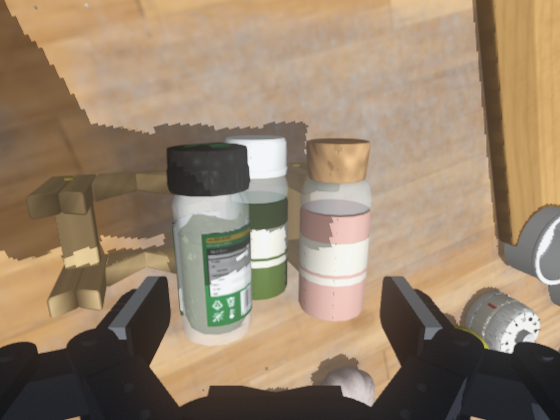

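Black is back in the middle notch (168–250, 145–340), lid towards the robot. White and cork haven't moved. Next is blue.

Run:
```python
from h import *
move_pose(*pose(RACK,0,.074,20,.011,.02,.14))
move_pose(*pose(TRAY,-.074,.0415,-20,.011,-.02,.14))
pick(TRAY,-.0742,.0412,-20)
if state()['grip_width']>.03:
    v,im=inhand(21,'jar_blue_lid')
    guarded(RACK,-.074,.0750,20,.011)
    move_pose(*pose(RACK,0,.075,0,.011,0,.24)); sleep(.3)
    cs,sn=np.cos(RACK[2]),np.sin(RACK[2])
    c=camera_params('wrist'); im,d=grab_frame('wrist'); P=cloud(c,d); save(im,'w10.png')
    q=P-[RACK[0],RACK[1],0]; q=np.stack([cs*q[...,0]+sn*q[...,1],-sn*q[...,0]+cs*q[...,1],q[...,2]],-1)*1e3
    for n,r,Y,z in (('blue',21,-74,75),('black',20,0,75),('cork',21,74,75),('white',21,37,35)):
        p=q[(d>0)&(abs(q[...,1]-Y)<22)&(abs(q[...,2]-z-13)<12)&(abs(q[...,0])<70)]
        f=least_squares(lambda v:np.hypot(p[:,1]-v[0]-v[2]*p[:,0],p[:,2]-v[1]-v[3]*p[:,0])-r,[Y,z,0,0],loss='soft_l1')
        print(n,len(p),f.x.round(3),np.percentile(p[:,0],[.5,99.5]).round(1))
    im,d=grab_frame('top'); save(cv2.resize(im[140:280,130:440],None,fx=2.5,fy=2.5),'t2.png'); st()
```

```text
down t 48.38 w 85.4 F [-0.1  0.3 -0.5] gf 0.0 p [ 0.5463 -0.2634  0.0313]
grip t 49.06 w 40.2 F [-0.8  3.   6. ] gf 40.5 p [ 0.5462 -0.263   0.0313]
lift t 49.96 w 40.7 F [-0.4 -0.1 -1.2] gf 40.5 p [ 0.5451 -0.263   0.1198]
jar_blue_lid 0.65 22038 lateral,ahead,slopes [-4.19e-01 -9.92e+00 -1.00e-03  2.70e-02] x [-27.6  56.2]
hover t 52.58 w 40.6 F [ 0.2 -0.6 -0.1] gf 40.5 p [0.5242 0.1221 0.0777]
u 0.0 dF 5.5
set t 54.62 w 40.5 F [-2.6 -2.4  5.4] gf 41.3 p [0.5236 0.1221 0.0656]
open t 55.13 w 85.4 F [-0.5  0.5 -0.4] gf 0.0 p [0.5234 0.1221 0.0645]
clear t 55.8 w 85.3 F [ 1.1 -1.4 -0.6] gf 0.0 p [0.5268 0.1364 0.1242]
blue 4096 [-7.4909e+01  7.4843e+01  4.0000e-03  1.8000e-02] [-56.2  47.5]
black 3948 [-4.6400e-01  7.4592e+01  9.0000e-03  5.0000e-03] [-56.2  46.9]
cork 4032 [ 7.3437e+01  7.4400e+01 -3.0000e-03  4.1000e-02] [-56.9  46.9]
white 2888 [3.6171e+01 3.4758e+01 6.0000e-03 1.6000e-02] [-56.5  47. ]
 t 56.98 w 85.5 F [ 0.9 -0.8  0.3] gf 0.0 p [0.5415 0.1892 0.3033]
```

Run:
```python
import cv2,numpy as np
a=cv2.imread('pics/w10.png');b=cv2.imread('pics/t2.png')
b=cv2.resize(b,(560,int(b.shape[0]*560/b.shape[1])))
v=np.vstack([a[60:380],b]); cv2.imwrite('pics/fin.png',v); print(v.shape)
```

```text
(572, 560, 3)
```

View pics/fin.png

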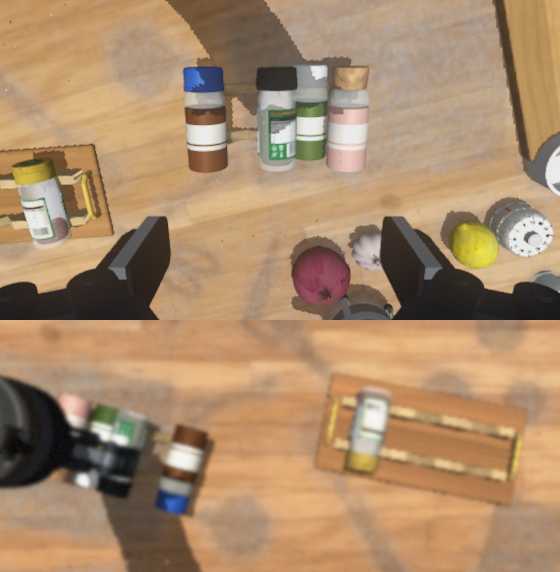

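The final views show blue (205,118) and black (278,118) back in their own notches, lids towards the robot. White and cork are unmoved, and yellow is alone in the tray groove (40,200). Handing the job in.

```bash
python3 -c "
from h import *
print(finish_job())"
```

```text
the job is handed in; nothing more can be done
None
```

The yellow-lidded jar is in a tray groove, black and blue are back in their own notches with lids as before, and the job was handed in at about 57 s; a finger did press the black jar with about 48 N while releasing yellow, but black stayed seated in its groove.

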